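Release the carton from its bench hold-down

ROBOT

A 7-joint arm with a two-finger parallel gripper is mounted at the origin on the work surface. World frame = base frame: x ahead of the robot, y to its left, z up, the work surface at z = 0. Lengths are in m, angles in rad, forces in N, time in s.
With the tool pointing down it reaches from about 0.425 to 0.95 m from the base axis. Payload 4.7 kg.
Tool frame: the origin (TCP) lies between the finger pads; the fingertips stand 25 mm ahead of it and the grasp point (between the pads) lies 6 mm ahead of it; x points along the fingers, z is the direction in which the jaws open and shut, and the axes are right-handed (so a half turn about x gives the same grasp; the last joint's range is limited). The gripper opens to 85 mm and grips with 20 to 120 N. Pads are 22 mm wide; open, the fingers measure 114 mm over their backs; the gripper's body (76 mm by 85 mm) begins 54 mm behind the grasp point. The pads swing forward as they close: fully open they stand 13 mm farther back than shut.
Start: joints at [1.121, 0.469, -0.049, 1.532, 0.024, 1.141, -0.082], TCP at [0.276, -0.616, 0.256] pointing down, gripper open.
Joint ranges: [-2.59, 2.59], [-0.33, 1.99], [-1.39, 1.29], [0.1, 2.45], [-1.04, 4.18], [0.21, 1.99], [-2.66, 2.66]. Speed limits (rad/s): [2.57, 2.57, 3.14, 3.14, 3.14, 3.14, 3.14].

INTERFACE

Orientations are given as a 3x3 rotation matrix whose columns are the frame's x, y, z axes.
In Python, from rig import * gives the robot as it stands. Calls block until the motion is done:
- movep(position, orientation): joint-space move of the TCP to a pose.
- move_l(position, attitude=None, feed=0.15, until_force=None): straight line of the TCP; attitude=None keeps the orientation; feed is the mean speed in m/s. With until_force (N) it stops when the force on the tool has changed by that much, and returns True; else False.
- move_joints(angles): joint-space move.
- command_gripper(opening, newtons=None): finger opening in m; newtons is the grip in N (None keeps the last); returns when the fingers have stopped.
- sleep(seconds).
- inverse_kinematics(position, orientation): joint angles nearest the present ones, or None.
- sense(): the state.
- camera(name): name is "scene" or "top" or "wrist"; returns (picture, depth): 480x640x3 uint8, red, green, blue; 480x640 float32, m along the optical axis (not along the pixel's ray), 0 where there is no reading.
- camera_params(name): a dict with "K" (3x3 intrinsics, pixels), "position" and "rotation" of the camera in the world; the wrist camera has in their place "tool_from_camera" (4x4, takes a point from camera to tool coordinates, whose origin is the TCP and whose axes are the tool frame's). Camera axes: x right, y down, z forward; pixel columns grow to the right and rows downward; lengths in m; the calibration is good to about 2 mm. A picture is of the moment at which its call begins: read the wrist's pose just before it. camera_params takes no time and is no camera call.
A pose or a line that the arm cannot do raises Unreachable and nothing moves.
- finish_job(): hands the job in, once; it reports no verdict.
The state is a dict: "time_s": time; "joint_pos": joint angles; "qd": joint speeds; "joint_efforts": joint torques, N m; "position": TCP position; "tcp_rot": TCP orientation; "wrist_force": force on the tool from outside, world axes, zero at the start; "ft_torque": the same for the moment, N m; "finger_gap": finger opening in m.
Only numpy, scipy, OpenCV 4.12 (cv2) and the standard library are available. Lean on these libraries where they do the work, as an engineer would, in place of code of your own. Each camera call takes 0.05 s, during which the arm holds its last target.

TASK

On the packing bench stand two identical rocker hold-downs, one clamping a flat rectangular carton and one clamping a round tin. Free the carton: press the tail pad of its hold-down fully down onto its stop, so that the nose tips up and stays up over the carton. Leave the carton lying where it is and the tin's hold-down shut.

Things in the scene. Friction and masses are not known exactly. Their poses are not given: they have to be found in the camera images.
- carton_clamp (a joint): Seesaw arm of the hold-down clamping the flat carton, rad. Starts 0 to 0.06 (clamped: nose foot just over the carton, tail up); grows to 0.5 as the tail is pressed onto its rubber stop, nose 48 mm higher. Stiff hinge, no spring: about 3 N on the pad moves it, stays where left. Pin 60 mm above the bench between grey cheeks 72 mm high; steel base 295 x 60 to 120 x 10 mm.
- carton_clamp_pad (a point): Black rubber press pad on that arm's tail, the end nearer the robot: 46 mm along the arm x 50 across x 6 thick, 90 to 95 mm from the pin. This point: centre of its top face; x points to the nose. Clamped, its top is 90 to 96 mm above the bench, sloping up 15 degrees to the tail end; fully pressed 49 mm, sloping down 13 degrees. It moves nearly straight down.
- carton: Flat cardboard carton, 80 x 110 x 24 mm, about 0.18 kg, a paper tape strip across its middle; loose, lying on the base plate under the nose, 100 mm beyond the pin. Origin: centre of its underside; x along the 80 mm side, z up. It is to stay where it is.
- tin_clamp (a joint): Arm of the other, identical hold-down, which clamps a round steel tin (90 mm across, 24 mm high): 0 = clamped, 0.5 = fully tipped. Starts at 0 to 0.06 and is to stay shut. Either hold-down may be the left one; each is turned up to 30 degrees either way.

How it is judged:
By the outcome, as a careful person would: the job done as asked, in the order asked, and still so for the second after the job is handed in, with the robot touching nothing.
It also fails if it takes over 22 s, if anything falls off the work surface, if the arm or the gripper's body presses on something with over 40 N, if the wrist force passes 120 N, or if a joint passes its speed limit or range.

## Working session

There is one attempt and no reset: what is moved stays moved. The work goes in short steps, each a Python script; the robot and the scene stay as the last script left them, time stands still between calls to the robot, and variables do not carry over. Pictures are saved under pics/ and viewed, and the job is handed in when it is done.

```bash
mkdir -p pics
python3 - <<'E'
from rig import *
import cv2,numpy as np
for n in("top","scene"):
    p,d=camera(n); cv2.imwrite(f"pics/{n}0.png",p[:,:,::-1]); np.savez(f"pics/{n}0.npz",p=p,d=d,**camera_params(n)); print(camera_params(n))
print(sense())
E
```

```text
{'K': array([[476.56041575,   0.        , 323.16399645],
       [  0.        , 476.56041575, 243.92401014],
       [  0.        ,   0.        ,   1.        ]]), 'position': array([ 0.40781777, -0.00201516,  1.05963551]), 'rotation': array([[ 0.00286227, -0.98304789,  0.18332664],
       [-0.99938904, -0.00919795, -0.03371854],
       [ 0.03483317, -0.18311813, -0.98247361]])}
{'K': array([[457.73018002,   0.        , 316.05790951],
       [  0.        , 457.73018002, 242.44103296],
       [  0.        ,   0.        ,   1.        ]]), 'position': array([ 1.23072987, -0.40878812,  0.78728698]), 'rotation': array([[ 0.52950001,  0.58189911, -0.61727074],
       [ 0.84820279, -0.37472935,  0.37433933],
       [-0.01348174, -0.72178345, -0.69198764]])}
{'time_s': 0.1, 'joint_pos': array([ 1.12111589,  0.46938441, -0.04859256,  1.53358707,  0.02411227,
        1.14099028, -0.08230512]), 'qd': array([ 0.00029467, -0.00045016,  0.0008316 , -0.00400402,  0.00037307,
        0.00098629,  0.00089726]), 'joint_efforts': array([ 9.69853645e-04, -5.11512387e+01, -4.65566700e-02, -2.38389409e+01,
        1.08629378e-02,  4.38458141e-03,  2.87764283e-05]), 'position': array([ 0.27553137, -0.61567403,  0.25534505]), 'tcp_rot': array([[-7.95506511e-04,  9.12759302e-01,  4.08497030e-01],
       [ 1.59577677e-03,  4.08497797e-01, -9.12757910e-01],
       [-9.99998410e-01, -7.42347912e-05, -1.78152275e-03]]), 'wrist_force': array([-0.33058733,  0.17132241,  0.12920933]), 'ft_torque': array([ 0.04159965, -0.05109044,  0.06221871]), 'finger_gap': 0.0854801472693647}
```

View pics/top0.png

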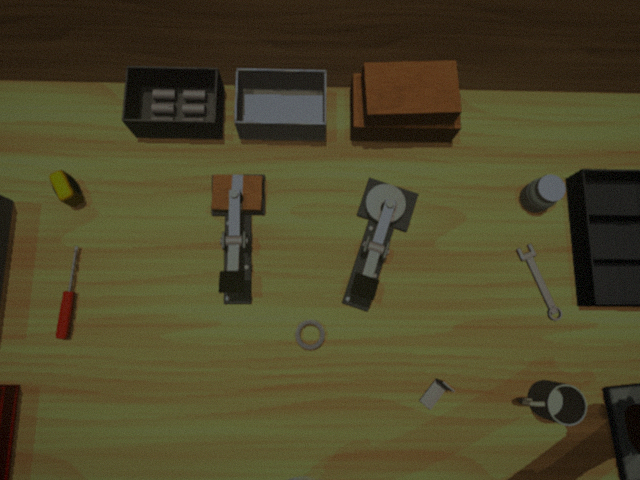

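View pics/scene0.png

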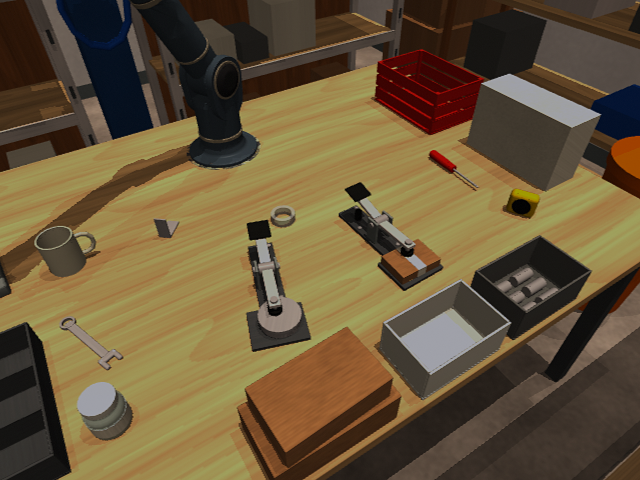

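The top view shows the carton's hold-down on the left, with its pad near (232,282), pin near (234,240) and carton near (237,194). The tin's hold-down is on the right, with its pad near (364,287).

```bash
cat > h.py <<'E'
import numpy as np,cv2
def load(n):
    z=np.load(f"pics/{n}.npz"); p,d=z['p'],z['d']; K=z['K']
    v,u=np.mgrid[:480,:640]
    c=np.stack([(u-K[0,2])/K[0,0]*d,(v-K[1,2])/K[1,1]*d,d],-1)
    return p,d,c@z['rotation'].T+z['position']
E
python3 - <<'E'
from h import *
p,d,W=load("top0")
cv2.imwrite("pics/crop.png",cv2.convertScaleAbs(cv2.resize(p[160:315,190:290,::-1],None,fx=5,fy=5,interpolation=cv2.INTER_NEAREST)[:,:],alpha=2.0)[:775][::1][:,:][0:775] if 0 else cv2.convertScaleAbs(cv2.resize(p[165:310,190:280,::-1],None,fx=4,fy=4,interpolation=cv2.INTER_NEAREST),alpha=2.5))
for uv in [(223,276),(232,276),(242,276),(232,282),(223,288),(232,288),(242,288),(233,260),(234,240),(237,194),(237,182),(218,206),(258,206),(364,287)]: print(uv,W[uv[1],uv[0]].round(4))
# pad pixels by height & dark
s=W[262:300,212:252].reshape(-1,3); c=p[262:300,212:252].reshape(-1,3).max(1)
m=(s[:,2]>.07)&(c<45); q=s[m]; print(m.sum(),q.mean(0),q.min(0),q.max(0))
r=cv2.minAreaRect(q[:,:2].astype(np.float32)); print(r)
A=np.c_[q,np.ones(len(q))]; co=np.linalg.lstsq(np.c_[q[:,:2]-q[:,:2].mean(0),np.ones(len(q))],q[:,2],rcond=None)[0]; print(co)
E
```

```text
(223, 276) [0.5203 0.1676 0.0925]
(232, 276) [0.5207 0.1498 0.0903]
(242, 276) [0.5208 0.1295 0.0909]
(232, 282) [0.5081 0.1487 0.0944]
(223, 288) [0.4955 0.1656 0.098 ]
(232, 288) [0.4958 0.1479 0.0965]
(242, 288) [0.4959 0.1279 0.0964]
(233, 260) [0.5554 0.1509 0.0779]
(234, 240) [0.5995 0.1519 0.0681]
(237, 194) [0.6992 0.1488 0.0712]
(237, 182) [0.7378 0.1554 0.0342]
(218, 206) [0.6835 0.1962 0.0287]
(258, 206) [0.6836 0.1075 0.0325]
(364, 287) [ 0.4995 -0.1184  0.0954]
521 [0.50838038 0.14665143 0.11083253] [ 0.40781777 -0.00201516  0.08378028] [0.53353276 0.17501706 1.05963551]
((0.4790653586387634, 0.08139188587665558), (0.2113741785287857, 0.05876028537750244), 65.031005859375)
[-2.8681056  -2.95106294  0.11083253]
```

View pics/crop.png

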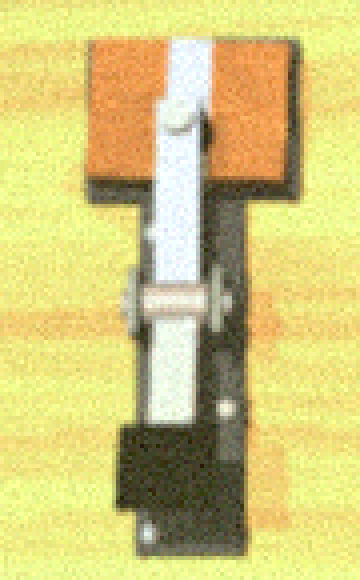

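Run:
```python
from rig import *
import numpy as np,cv2
R=np.array([[0,1,0],[0,0,-1],[-1,0,0]],float)
command_gripper(0.0,40)
movep([0.507,0.149,0.18],R)
s=sense(); print(s['time_s'],s['position'],s['finger_gap'],s['wrist_force'])
p,d=camera("scene"); cv2.imwrite("pics/scene1.png",p[120:360,160:480,::-1].repeat(2,0).repeat(2,1)); 
p,d=camera("wrist"); cv2.imwrite("pics/wrist1.png",p[:,:,::-1])
```

```text
3.6917 [0.50740114 0.14819588 0.17997652] 0.0003221638152117812 [-0.49645965  0.24219481 -0.29674334]
```

View pics/scene1.png

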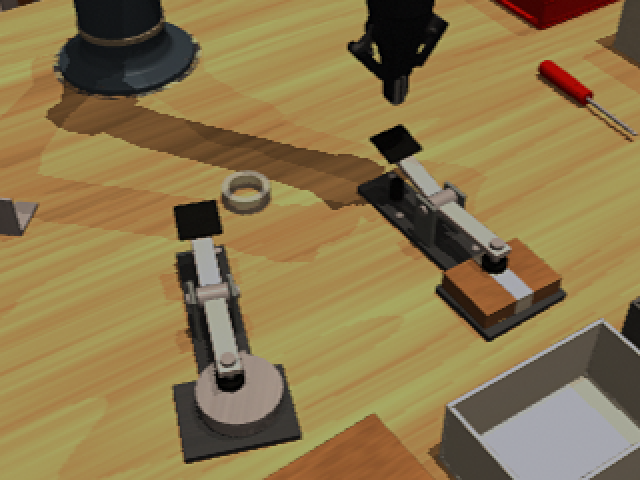

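View pics/wrist1.png

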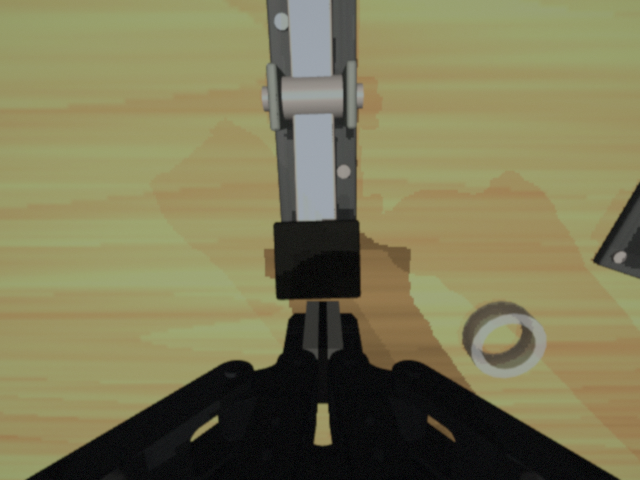

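The scene crop shows the shut fingertips at (395,100), straight above the carton hold-down's pad at (395,143). In the wrist view they are centred across the pad: fingers at column 322, pad at 317. Pressing now.

Run:
```python
from rig import *
import numpy as np,cv2
x,y=0.507,0.149
def st(t):
    s=sense(); print(t,round(s['time_s'],2),s['position'].round(4),s['wrist_force'].round(1))
move_l([x,y,0.125],feed=0.12); st('pre')
print(move_l([x,y,0.062],feed=0.04,until_force=20)); st('press')
sleep(0.2); st('hold')
p,d=camera("scene"); cv2.imwrite("pics/scene2.png",p[120:360,160:480,::-1].repeat(2,0).repeat(2,1))
```

```text
pre 4.4 [0.5073 0.1492 0.1252] [0.4 1.1 0.6]
True
press 5.54 [0.5067 0.1491 0.0758] [-1.8 -1.7  9.8]
hold 5.74 [0.5067 0.1491 0.0758] [-1.1 -0.6  9.4]
```

View pics/scene2.png

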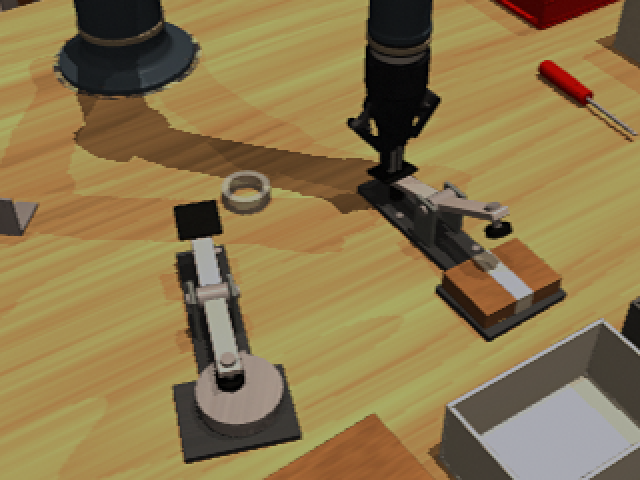

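The nose is up at (497,228), and the tip is at 51 mm, which matches the pressed height. I'll push once more to confirm it is on the stop, then retreat and check.

Run:
```python
from rig import *
import numpy as np,cv2
x,y=0.507,0.149
def st(t):
    s=sense(); print(t,round(s['time_s'],2),s['position'].round(4),s['wrist_force'].round(1))
print(move_l([x,y,0.066],feed=0.02,until_force=18)); st('press')
sleep(0.3); st('hold')
move_l([x,y,0.16],feed=0.12); st('up')
movep([0.40,-0.25,0.27],sense()['tcp_rot']); sleep(0.3); st('away')
for n in("top","scene"):
    p,d=camera(n); np.savez(f"pics/{n}3.npz",p=p,d=d,**camera_params(n))
    cv2.imwrite(f"pics/{n}3.png",p[:,:,::-1] if n=="top" else p[120:360,160:480,::-1].repeat(2,0).repeat(2,1))
from h import load
for n in("top0","top3"):
    p,d,W=load(n)
    print(n)
    for uv in [(232,278),(232,284),(232,289),(237,194),(218,200),(258,200),(364,287),(388,205)]: print(uv,W[uv[1],uv[0]].round(4))
```

```text
True
press 6.03 [0.5067 0.1492 0.0758] [-2.4 -0.8  8.8]
hold 6.33 [0.5067 0.1491 0.0758] [-1.9 -1.1  8. ]
up 7.19 [0.5066 0.1486 0.1592] [ 0.1 -0.1  0.7]
away 9.07 [ 0.4003 -0.2495  0.2699] [ 0.6 -0.   0.3]
top0
(232, 278) [0.5161 0.149  0.0945]
(232, 284) [0.5037 0.148  0.0978]
(232, 289) [0.4933 0.1471 0.1015]
(237, 194) [0.6992 0.1488 0.0712]
(218, 200) [0.6962 0.196  0.0327]
(258, 200) [0.6971 0.1078 0.0333]
(364, 287) [ 0.4995 -0.1184  0.0954]
(388, 205) [ 0.6792 -0.1757  0.07  ]
top3
(232, 278) [0.5208 0.1554 0.0534]
(232, 284) [0.5083 0.1552 0.0516]
(232, 289) [0.4982 0.1557 0.0462]
(237, 194) [0.6891 0.1436 0.1055]
(218, 200) [0.6955 0.1955 0.0352]
(258, 200) [0.6974 0.1079 0.0323]
(364, 287) [ 0.4997 -0.1186  0.0933]
(388, 205) [ 0.6787 -0.1753  0.0719]
```

View pics/scene3.png

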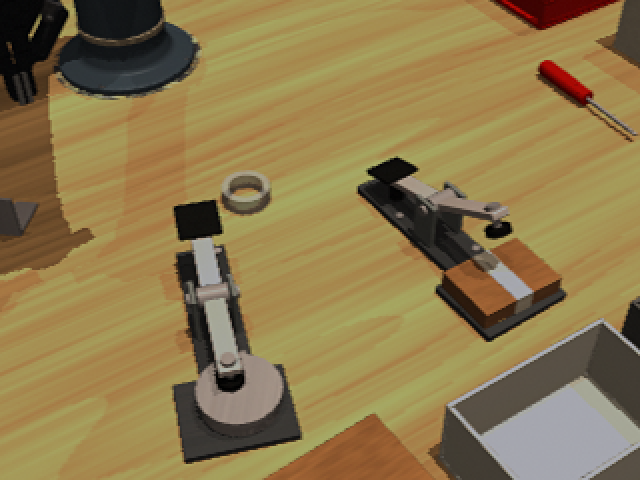

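View pics/top3.png

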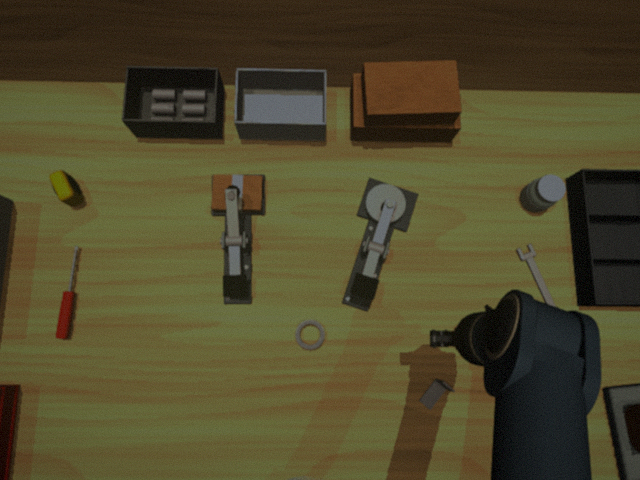

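Run:
```python
from h import *
for n,(a,b,c,e) in {"top0":(274,291,222,242),"top3":(276,293,226,241)}.items():
    p,d,W=load(n); q=W[a:b,c:e][d[a:b,c:e]>0]
    co=np.linalg.lstsq(np.c_[q[:,0]-.508,q[:,1]-.15,np.ones(len(q))],q[:,2],rcond=None)[0]
    r=q[:,2]-np.c_[q[:,0]-.508,q[:,1]-.15,np.ones(len(q))]@co
    print(n,co.round(4),"slope deg",np.degrees(np.arctan(co[0])).round(2),r.std().round(4))
```

```text
top0 [-0.2494 -0.023   0.0949] slope deg -14.0 0.0017
top3 [0.2478 0.0082 0.049 ] slope deg 13.92 0.0018
```

The pad centre is at 49.0 mm and slopes down about 14° toward the tail, which is the fully pressed position. Nothing else moved.

```bash
python3 -c "
from rig import *
print(finish_job(), sense()['time_s'])"
```

```text
the job is handed in; nothing more can be done
the job is handed in; nothing more can be done
```

The carton is free: I pressed its hold-down's tail pad onto the stop with the closed fingertips, and the nose stayed up after I let go. I then moved the arm clear and handed the job in; the last clock reading before that was 9.1 s.

- **Pad on its stop:** with the robot clear, the pad centre measured 49.0 mm high, sloping about 14° down toward the tail (49 mm and 13° expected). A second press met the 18 N limit straight away without moving the pad any lower.
- **Nose:** the pictures show it up over the carton.
- **Carton and tin:** depth readings on both hold-downs matched those from before the press to within about 2.5 mm, which is roughly the camera noise. The carton is still in place and the tin's hold-down is still shut.
- **Forces:** the wrist force read 8 to 10 N while pressing. The presses were set to stop at changes of 20 N and 18 N, so brief peaks were around 20 to 30 N.

No check failed or disagreed.

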